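Index the gauge arm over the green specimen

TASK

The swing arm of the gauge stand is locked one hole away from the nest that holds the green specimen disc. Hook the fingertips through the pull ring, without gripping the ring, lift the spring index pin clear, swing the arm one hole over so that the gauge head stands above the green disc, and lower the ring so that the pin drops fully home in that hole; then draw the fingers out. Leave the two discs, the jar and the brass weight as they are.

Things in the scene. Friction and masses are not known exactly. Their poses are not given: they have to be found in the camera images.
- stand: Fixed gauge stand, a grey slab 320 mm (x, from -240 to +80) by 390 mm (y), 12 mm thick. Origin on the swing arm's vertical pivot axis at table height; z up; -x (roughly towards the robot) is where the arm points at joint value 0. A steel arc of 205 mm radius, 33 mm wide, top at 30 mm, has five 13 mm holes for the pin; inside it stand five black nests.
- middle_nest (a point): Floor of the middle black cup nest, 95 mm from the pivot, under the gauge head at the start. Five such nests (33 mm wide, rim 21 mm above the table) lie at the same angles as the holes: 0, +-0.384, +-0.768 rad. Axes as the stand's.
- swing_arm (a joint): Angle of the blue arm about its pivot, rad; about 0 at the start (middle hole). Positive is counter-clockwise from above: the arm's end goes to the stand's -y. Holes at 0, +-0.384, +-0.768. At +0.384 the gauge is over the next nest on the stand's -y side, at -0.384 on the +y side. Locked, it has about 0.008 rad of play; free, it takes about 1 N at the ring to swing.
- gauge_head (a point): Centre of the white gauge head on the arm, 90 mm above the table, 95 mm from the pivot; 30 mm (along the arm) by 44 mm by 60 mm high. Axes as the arm's: x towards the pivot. The arm is 30 mm wide, its top 60 mm above the table.
- index_pin (a joint): Lift of the spring index pin, m: 0 = fully home. The pin stands 205 mm from the pivot, moves only straight up (at most 0.024), leaves its hole at about 0.010, and rests at about 0.010 if let go between holes. The spring pulls down with 6 N at the start, 10 N at full lift. The rounded tip finds a hole within about 3 mm. Pulling the lifted ring sideways swings the arm.
- ring (a point): Centre of the pull ring's opening, 118 mm above the table with the pin home, 23.5 mm from the pin's axis towards the pivot. Axes as the arm's: x towards the pivot, z up. Clear opening 52 mm, outside 73 mm, 7 mm thick. It leans back 45 degrees: the opening's axis is (0.707, 0, -0.707), so shut fingers tilted 45 degrees, pointing forward and down along the arm, pass straight through.
- ring_rim: The red outer rim of the pull ring (a grip on the ring touches it; a finger hooked inside the steel inner side does not). Origin at the pin's foot: on the pin's axis, at table height when the pin is home.
- green_disc_center (a point): Centre of the loose green specimen disc, 24 mm in diameter, 8 mm thick, lying in one of the two nests next to the arm's middle one (either side). Only looked at, not touched.
- steel_disc_center (a point): Centre of the loose bare steel disc of the same size, in the nest on the arm's other side. Bystander.
- jar: Small sample jar with white lid, 56 mm in diameter, 75 mm high, beside the stand; origin centre of its underside. Bystander.
- weight: Brass weight with a knob, 44 mm in diameter, 66 mm high, beside the stand; origin centre of its underside. Bystander.

How it is judged:
On the way:
1. the index pin is lifted clear of its first hole (value of joint index_pin above 0.0105 m and value of joint swing_arm between -0.15 and 0.15 rad), for 0.1 s.
At the end, for the whole second after the job is handed in: The arm is at rest within 0.02 rad of the hole at the green disc's nest (0.384 rad from the middle one, on the green disc's side), the index pin is home (within 2 mm), the two discs are within 8 mm and the jar and weight within 20 mm of where they stood (((y of green_disc_center in the frame of stand above 0 m and value of joint swing_arm between -0.404 and -0.364 rad) or (y of green_disc_center in the frame of stand below 0 m and value of joint swing_arm between 0.364 and 0.404 rad)) and value of joint index_pin below 0.002 m and velocity of joint swing_arm between -0.02 and 0.02 rad/s and distance of each of green_disc_center, steel_disc_center from where it was at the start of the episode below 0.008 m and distance of each of jar, weight from where it was at the start of the episode below 0.02 m); the robot touches nothing.
It fails at once if the ring is lifted by gripping it: the fingers press on its red outer rim while the pin is up (contact force between the fingers and ring_rim above 3 N and value of joint index_pin above 0.006 m).
It fails at once if the arm is swung past the next hole, towards the second (value of joint swing_arm above 0.6 rad or value of joint swing_arm below -0.6 rad).
It fails at once if a disc is pushed or lifted out of its nest (distance of any of green_disc_center, steel_disc_center from where it was at the start of the episode above 0.008 m).
It fails at once if the jar or the weight is pushed, lifted or tipped (distance of any of jar, weight from where it was at the start of the episode above 0.02 m or angle between any of jar, weight's own z axis and vertical above 0.3 rad).
It also fails if it takes over 48 s, if anything falls off the work surface, if the arm or the gripper's body presses on something with over 40 N, if the wrist force passes 120 N, or if a joint passes its speed limit or range.

ROBOT

A 6-joint arm with a two-finger parallel gripper is mounted at the origin on the work surface. World frame = base frame: x ahead of the robot, y to its left, z up, the work surface at z = 0. Lengths are in m, angles in rad, forces in N, time in s.
With the tool pointing down it reaches from about 0.325 to 0.9 m from the base axis. Payload 6.1 kg.
Tool frame: the origin (TCP) lies midway between the tips of the shut fingers; the grasp point (between the pads) lies 19 mm behind it; z points along the fingers, y is the line along which they close (so a half turn about z gives the same grasp; the last joint's range is limited). The gripper opens to 85 mm and grips with 20 to 120 N. Pads are 22 mm wide; open, the fingers measure 114 mm over their backs; the gripper's body (76 mm by 85 mm) begins 54 mm behind the grasp point. The pads swing forward as they close: fully open they stand 13 mm farther back than shut.
Start: joints at [-1.475, 0.22, 1.526, -0, 1.395, -0.126], TCP at [0.137, -0.61, 0.231] pointing down, gripper open.
Joint ranges: [-2.98, 2.98], [-0.91, 2.08], [0.09, 2.57], [-1.24, 4.39], [0.2, 2.65], [-2.68, 2.68]. Speed limits (rad/s): [2.57, 2.57, 3.01, 3.14, 3.14, 3.14].

INTERFACE

Orientations are given as [roll, pitch, yaw] about the fixed x, y, z axes, in that order (R = Rz(yaw) Ry(pitch) Rx(roll)).
In Python, from plant import movep, move_l, set_joints, gripper_to, hold, inverse_kinematics, observe, get_image, get_calibration, Unreachable, job_done gives the robot as it stands. Calls block until the motion is done:
- movep(position, orientation): joint-space move of the TCP to a pose.
- move_l(position, feed=0.15, rotation=None, max_force=None): straight line of the TCP; rotation=None keeps the orientation; feed is the mean speed in m/s. With max_force (N) it stops when the force on the tool has changed by that much, and returns True; else False.
- set_joints(angles): joint-space move.
- gripper_to(opening, f_grip=None): finger opening in m; f_grip is the grip in N (None keeps the last); returns when the fingers have stopped.
- hold(seconds).
- inverse_kinematics(position, orientation): joint angles nearest the present ones, or None.
- observe(): the state.
- get_image(name): name is "scene" or "top" or "wrist"; returns (picture, depth): 384x512x3 uint8, red, green, blue; 384x512 float32, m along the optical axis (not along the pixel's ray), 0 where there is no reading.
- get_calibration(name): a dict with "intrinsics" (3x3 intrinsics, pixels), "dist_coeffs" ([k1, k2, p1, p2, k3] as OpenCV has them; the pictures are not rectified), "world_from_camera" (4x4, takes a point from camera to world coordinates). Camera axes: x right, y down, z forward; pixel columns grow to the right and rows downward; lengths in m; the calibration is good to about 2 mm. A picture is of the moment at which its call begins: read the wrist's pose just before it. get_calibration takes no time and is no camera call; for the wrist camera it gives the pose at the moment of the call.
A pose or a line that the arm cannot do raises Unreachable and nothing moves.
- job_done(): hands the job in; it is judged then, once.
The state is a dict: "time_s": time; "q": joint angles; "joint_velocities": joint speeds; "joint_torque": joint torques, N m; "eef_pos": TCP position; "tcp_rot": TCP orientation; "ft_force": force on the tool from outside, world axes, zero at the start; "torque": the same for the moment, N m; "opening": finger opening in m; "grasp_force": force on a finger pad.
Only numpy, scipy, OpenCV 4.12 (cv2) and the standard library are available. Lean on these libraries where they do the work, as an engineer would, in place of code of your own. Each camera call takes 0.05 s, during which the arm holds its last target. There are 200 camera calls.

## Working session

There is one attempt and no reset: what is moved stays moved. The work goes in short steps, each a Python script; the robot and the scene stay as the last script left them, time stands still between calls to the robot, and variables do not carry over. Pictures are saved under pics/ and viewed, at most 10 in all, crops included, and the job is handed in when it is done.

```bash
mkdir -p pics; ls; python3 - <<'E'
from plant import *
import cv2,numpy as np
ims=[]
for n in("scene","top"):
    p,d=get_image(n); np.savez(f"{n}.npz",p=p,d=d,**{k:np.array(v) for k,v in get_calibration(n).items()})
    cv2.imwrite(f"pics/{n}0.png",p[:,:,::-1])
    print(n,np.round(get_calibration(n)["world_from_camera"],3).tolist())
E
```

```text
pics
scene [[0.816, 0.417, -0.4, 0.971], [0.577, -0.614, 0.538, -0.452], [-0.02, -0.67, -0.742, 0.746], [0.0, 0.0, 0.0, 1.0]]
top [[-0.029, -0.996, 0.083, 0.535], [-1.0, 0.029, 0.001, 0.037], [-0.003, -0.083, -0.997, 1.026], [0.0, 0.0, 0.0, 1.0]]
```

View pics/scene0.png

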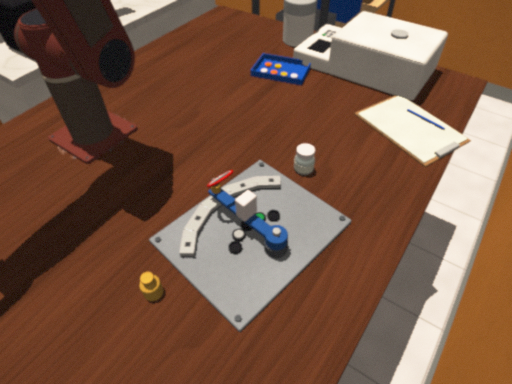

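View pics/top0.png

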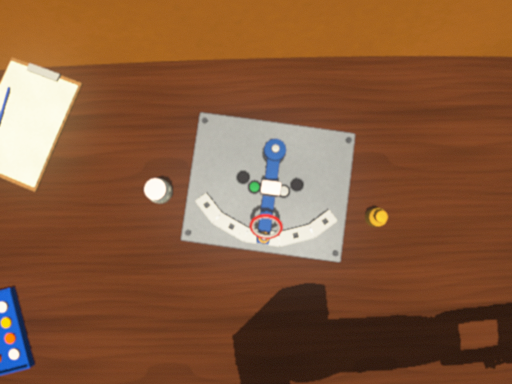

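The top view shows the green disc at (254,187), left of the arm, which is world +y and the stand's +y side. That makes the target -0.384. The ring is at (266,226), the pivot at (275,150), the jar at (157,190) and the weight at (378,216).

```bash
cat > h.py <<'E'
import numpy as np,cv2
def rays(px,c):
    u=cv2.undistortPoints(np.float64(px).reshape(-1,1,2),np.float64(c["intrinsics"]),np.float64(c["dist_coeffs"]))[:,0]
    T=np.array(c["world_from_camera"]); d=np.c_[u,np.ones(len(u))]@T[:3,:3].T
    return T[:3,3],d
def onplane(px,z,c):
    o,d=rays(px,c); return o+d*((z-o[2])/d[:,2])[:,None]
def biggest(m):
    cs,_=cv2.findContours(m.astype(np.uint8),cv2.RETR_EXTERNAL,cv2.CHAIN_APPROX_NONE); return max(cs,key=cv2.contourArea)[:,0]
E
python3 - <<'E'
from h import *
c=dict(np.load("top.npz")); p=c["p"]; hsv=cv2.cvtColor(p,cv2.COLOR_RGB2HSV); H,S,V=[hsv[...,i].astype(int) for i in range(3)]
roi=np.zeros(H.shape,bool); roi[100:270,176:360]=1
w=onplane(biggest(cv2.morphologyEx((roi&(S<60)&(V>60)).astype(np.uint8),cv2.MORPH_CLOSE,np.ones((5,5)))),0.012,c)
r=cv2.minAreaRect(np.float32(w[:,:2])); print("slab",r); print(cv2.boxPoints(r))
blue=roi&(H>100)&(H<125)&(S>120); 
red=roi&((H<8)|(H>172))&(S>150)&(V>100)
b=biggest(blue); print("blue n",blue.sum(), "top cap", )
pc=onplane([[275,150]],0.07,c); print("pivot approx",pc)
rc=biggest(red); e=cv2.fitEllipse(rc); print("ring px",e, onplane([e[0]],0.118,c), red.sum())
W=onplane(rc,0.118,c); print(W.min(0),W.max(0))
g=roi&(H>50)&(H<80)&(S>120); ys,xs=np.nonzero(g); print("green",onplane([[xs.mean(),ys.mean()]],0.02,c))
print("jar,weight",onplane([[157,190]],.075,c),onplane([[378,216]],.06,c))
E
```

```text
slab ((0.6449044346809387, -0.024469733238220215), (0.3905307650566101, 0.3209083080291748), 80.37357330322266)
[[ 0.45405668 -0.19015388]
 [ 0.77044624 -0.24381728]
 [ 0.8357522   0.14121442]
 [ 0.5193626   0.19487782]]
blue n 751 top cap
pivot approx [[ 0.72154811 -0.03820442  0.07      ]]
ring px ((265.59637451171875, 226.18411254882812), (22.46383285522461, 30.86873435974121), 94.43637084960938) [[ 0.54556971 -0.00808238  0.118     ]] 103
[ 0.53212851 -0.04171465  0.118     ] [0.57206967 0.02574991 0.118     ]
green [[0.64359189 0.01190145 0.02      ]]
jar,weight [[0.63595302 0.23592421 0.075     ]] [[ 0.56165212 -0.27368229  0.06      ]]
```

```bash
cat >> h.py <<'E'
from plant import *
from scipy.spatial.transform import Rotation as R
PIV=np.array([.7238,-.0379]); Y0=-.168; A=2**-.5
def pose(th=0.,along=0.,up=0.,lift=0.,lat=0.,flip=1):
    """TCP relative to ring centre (pin home) with the arm at th: along finger axis, in-plane up, vertical lift."""
    a=Y0+th; f=np.array([np.cos(a),np.sin(a),0]); l=np.array([-f[1],f[0],0]); k=np.array([0,0,1.])
    z=A*(f-k); y=flip*l
    p=np.r_[PIV,0]-.1815*f+.118*k+along*z+up*A*(f+k)+lift*k+lat*l
    return p, R.from_matrix(np.c_[np.cross(y,z),y,z]).as_euler("xyz")
E
python3 - <<'E'
from h import *
for fl in(1,-1):
    for a in [(0,-.16),(0,.02),(-.192,.02,.01,.02),(-.384,.02,.01,.02),(-.384,-.12)]:
        q=inverse_kinematics(*pose(*a,flip=fl)); print(fl,a,None if q is None else np.round(q,2))
E
```

```text
1 (0, -0.16) None
1 (0, 0.02) None
1 (-0.192, 0.02, 0.01, 0.02) [ 0.07 -0.16  2.33 -0.91  0.38 -0.38]
1 (-0.384, 0.02, 0.01, 0.02) [ 0.23 -0.01  2.19 -1.04  0.62 -0.02]
1 (-0.384, -0.12) [ 0.44 -0.29  2.27 -0.88  0.88 -0.1 ]
-1 (0, -0.16) None
-1 (0, 0.02) None
-1 (-0.192, 0.02, 0.01, 0.02) None
-1 (-0.384, 0.02, 0.01, 0.02) None
-1 (-0.384, -0.12) None
```

```bash
python3 - <<'E'
from h import *
def rot(th,tilt,yaw,roll):
    a=Y0+th+yaw; z=np.array([np.cos(tilt)*np.cos(a),np.cos(tilt)*np.sin(a),-np.sin(tilt)]); y=np.array([-np.sin(a),np.cos(a),0])
    return (R.from_matrix(np.c_[np.cross(y,z),y,z])*R.from_euler("z",roll)).as_euler("xyz"),z
for tilt in(35,45,55,65):
  for yaw in(-40,-30,-20,-10,0,10,20,30,40):
    o=[]
    for th,al,li in((0,-.13,0),(0,-.06,0),(0,.02,0),(0,.02,.035),(-.384,.02,.035),(-.384,-.1,0)):
        best='.'
        for roll in(0,90,180,270):
            r,z=rot(th,np.radians(tilt),np.radians(yaw),np.radians(roll))
            c=pose(th)[0]+[0,0,li]+al*z
            if inverse_kinematics(c,r) is not None: best=best+str(roll//90)
        o.append(best)
    print(tilt,yaw,*o)
E
```

```text
35 -40 .013 .0123 . . .0123 .0123
35 -30 .013 . . . .0123 .0123
35 -20 .013 . . . .0123 .0123
35 -10 . . .0123 . . .013
35 0 . . . . . .013
35 10 . . .0123 .123 . .
35 20 . . .0123 .123 . .
35 30 . . .0123 .123 . .
35 40 .123 .123 .0123 .123 .123 .
45 -40 .013 .013 .013 .013 .013 .013
45 -30 .013 .013 .013 .013 .013 .013
45 -20 .013 .013 .013 .013 .013 .013
45 -10 .0123 .0123 .013 .0123 .013 .013
45 0 . .012 . .012 .013 .013
45 10 . .0123 .0123 .0123 .013 .013
45 20 . .123 .123 .123 .0123 .0123
45 30 .123 .123 .123 .123 .012 .012
45 40 .123 .123 .123 .123 .0123 .0123
55 -40 .013 .013 .013 .013 .013 .013
55 -30 .013 .013 .013 .013 .013 .013
55 -20 .0123 .0123 .0123 .0123 .013 .013
55 -10 .0123 .0123 .0123 .0123 .013 .013
55 0 .012 .012 .012 .012 .013 .013
55 10 .012 .012 .0123 .012 .0123 .0123
55 20 .0123 .0123 .0123 .0123 .012 .012
55 30 .123 .123 .123 .123 .012 .012
55 40 .123 .123 .123 .123 .0123 .0123
65 -40 .013 .013 .013 .013 .013 .013
65 -30 .0123 .0123 .0123 .0123 .013 .013
65 -20 .0123 .0123 .0123 .0123 .013 .013
65 -10 .012 .012 .012 .012 .0123 .013
65 0 .012 .012 .012 .012 .0123 .0123
65 10 .012 .012 .012 .012 .0123 .0123
65 20 .0123 .0123 .0123 .0123 .012 .012
65 30 .0123 .0123 .0123 .0123 .012 .012
65 40 .123 .123 .123 .123 .012 .012
```

```bash
cat >> h.py <<'E'
DY=np.radians(-15)
def pose(th=0.,along=0.,up=0.,lift=0.,lat=0.):
    """TCP relative to ring centre (pin home), arm at th; tool yawed DY off the arm."""
    a=Y0+th; f=np.array([np.cos(a),np.sin(a),0]); l=np.array([-f[1],f[0],0]); k=np.array([0,0,1.])
    b=a+DY; g=np.array([np.cos(b),np.sin(b),0]); y=np.array([-g[1],g[0],0]); z=A*(g-k)
    return np.r_[PIV,0]-.1815*f+.118*k+along*z+up*A*(f+k)+lift*k+lat*l, R.from_matrix(np.c_[np.cross(y,z),y,z]).as_euler("xyz")
E
python3 - <<'E'
from h import *
gripper_to(0,20)
movep(*pose(0,-.13)); s=observe(); print(s["time_s"],np.round(s["q"],2),s["eef_pos"],s["opening"])
for a in [(0,-.06),(0,.02),(0,.02,.01,.02),(-.384,.02,.01,.02),(-.384,-.12)]: print(np.round(inverse_kinematics(*pose(*a)),2))
c=get_calibration("wrist"); p,d=get_image("wrist"); np.savez("w1.npz",p=p,d=d,**{k:np.array(v) for k,v in c.items()})
t=pose()[0]; k=np.array(c["world_from_camera"]); l=np.linalg.inv(k)
px=cv2.projectPoints(np.array([t]),cv2.Rodrigues(l[:3,:3])[0],l[:3,3],np.float64(c["intrinsics"]),np.float64(c["dist_coeffs"]))[0].ravel(); print(px)
im=p[:,:,::-1].copy(); cv2.drawMarker(im,tuple(int(v) for v in px),(255,0,255),0,12,1); cv2.imwrite("pics/w1.png",im)
E
```

```text
3.4083 [ 0.19 -0.65  2.48 -0.66  0.74 -0.58] [0.46160727 0.03026455 0.21029673] -4.257911479313921e-06
[ 0.1  -0.41  2.45 -0.78  0.53 -0.47]
[ 0.02 -0.13  2.37 -1.08  0.35 -0.19]
[ 0.01 -0.18  2.34 -0.92  0.39 -0.36]
[ 0.3   0.11  2.06 -1.    0.86  0.19]
[ 0.52 -0.06  2.08 -0.88  1.1   0.17]
[257.22650594 178.96868287]
```

View pics/w1.png

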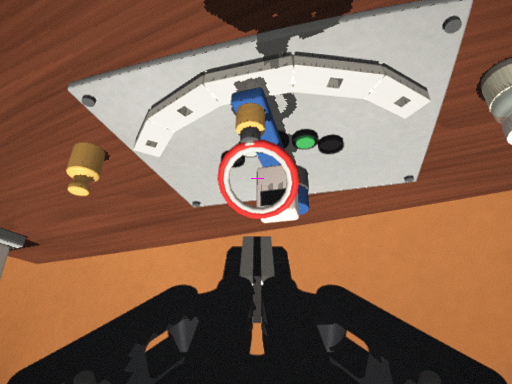

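The ring centre is seen at about (258,179), and the predicted marker is at (257,179), so I can insert straight in.

```bash
python3 - <<'E'
from h import *
def go(a,feed=.08,mf=None):
    p,r=pose(*a); return move_l(p,feed=feed,rotation=r,max_force=mf)
def st(t): s=observe(); print(t,round(s["time_s"],2),np.round(s["ft_force"],1),np.round(s["eef_pos"]-pose()[0],4),np.round(s["q"],2))
print(go((0,-.03))); st("pre"); print(go((0,.022),.05,6)); st("in")
print(go((0,.022,.022),.02,4)); st("up")
p,d=get_image("wrist"); cv2.imwrite("pics/w2.png",p[:,:,::-1])
E
```

```text
False
pre 4.86 [ 0.1  0.2 -0.7] [-0.0192  0.009   0.0216] [ 0.07 -0.31  2.42 -0.87  0.46 -0.39]
False
in 6.05 [-0.3  0.2  0.5] [ 0.0142 -0.0064 -0.0154] [ 0.02 -0.13  2.37 -1.09  0.35 -0.18]
True
up 6.85 [ 0.   0.6 -0.9] [ 0.0247 -0.0086 -0.005 ] [ 0.01 -0.12  2.34 -1.02  0.36 -0.26]
```

View pics/w2.png

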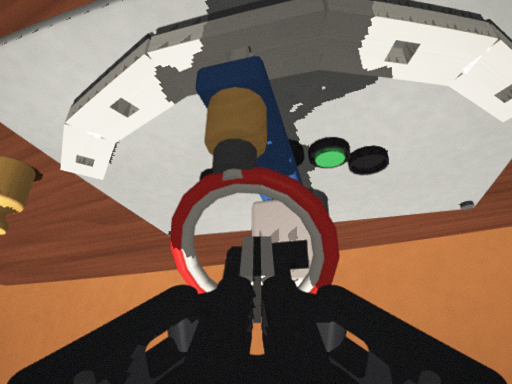

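The fingers are inside the ring, which is centred at about (255,240), and they touch its upper inner side. Lifting next.

```bash
python3 - <<'E'
from h import *
def st(t): s=observe(); print(t,round(s["time_s"],2),np.round(s["ft_force"],1),np.round(s["eef_pos"]-pose()[0],4),np.round(s["q"],2))
p0=observe()["eef_pos"]; r=pose()[1]
for h in(.006,.012,.018):
    print(move_l(p0+[0,0,h],feed=.03,max_force=25)); st(h)
hold(.2)
p,d=get_image("wrist"); cv2.imwrite("pics/w3.png",p[:,:,::-1])
p,d=get_image("scene"); cv2.imwrite("pics/s3.png",cv2.resize(p[130:280,140:340,::-1],(800,600)))
E
```

```text
False
0.006 7.25 [-1.9 -0.3 -6.1] [ 0.0232 -0.0088 -0.0008] [ 0.01 -0.14  2.34 -0.98  0.37 -0.3 ]
False
0.012 7.6 [-5.2  0.1 -6.6] [ 0.023  -0.0088  0.0052] [ 0.01 -0.15  2.34 -0.95  0.38 -0.33]
False
0.018 7.95 [-5.8 -0.  -8.3] [ 0.0231 -0.0087  0.0113] [ 0.01 -0.17  2.33 -0.92  0.39 -0.37]
```

View pics/w3.png

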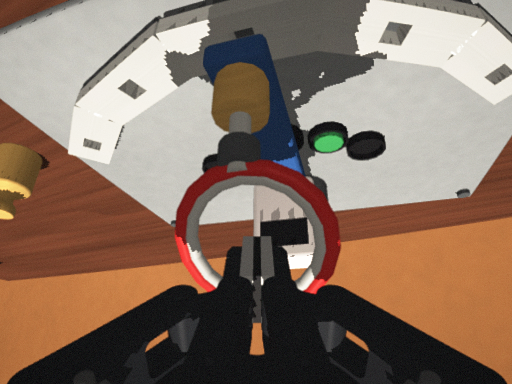

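The pin shank now shows below the brass collar at (238,120), and the 8.3 N load means about 14 mm of lift. I'll lift 3 mm more and swing.

```bash
python3 - <<'E'
from h import *
def st(t): s=observe(); print(t,round(s["time_s"],2),np.round(s["ft_force"],1),np.round(s["eef_pos"],4),np.round(s["q"],2))
s=observe(); p0=np.array(s["eef_pos"])+[0,0,.003]; move_l(p0,feed=.03); st("lift")
np.save("p0.npy",p0)
N=6
for i in range(1,N+1):
    th=-.384*i/N; c,sn=np.cos(th),np.sin(th); v=p0[:2]-PIV
    p=np.r_[PIV+[c*v[0]-sn*v[1],sn*v[0]+c*v[1]],p0[2]]
    m=move_l(p,feed=.04,rotation=pose(th)[1],max_force=20); st(round(th,3))
    if m: print("STOP"); break
p,d=get_image("wrist"); cv2.imwrite("pics/w4.png",p[:,:,::-1])
c=get_calibration("top"); p,d=get_image("top"); np.savez("t4.npz",p=p,d=d); cv2.imwrite("pics/t4.png",p[:,:,::-1])
E
```

```text
lift 8.5 [-5.1  1.1 -9. ] [ 0.5669 -0.0164  0.1313] [ 0.01 -0.18  2.34 -0.91  0.39 -0.38]
-0.064 8.9 [-6.   1.6 -9.2] [ 0.5688 -0.0057  0.1312] [ 0.07 -0.13  2.3  -0.99  0.47 -0.21]
-0.128 9.3 [-6.3  1.8 -8.7] [0.5713 0.0044 0.1311] [ 0.13 -0.09  2.26 -1.02  0.55 -0.1 ]
-0.192 9.7 [-6.4  3.4 -8.5] [0.5743 0.0143 0.1311] [ 0.18 -0.04  2.22 -1.03  0.63 -0.  ]
-0.256 10.1 [-6.1  3.1 -8.7] [0.578  0.0239 0.1311] [ 0.23  0.01  2.17 -1.03  0.71  0.07]
-0.32 10.5 [-6.7  4.2 -8.9] [0.5823 0.0334 0.1311] [ 0.27  0.06  2.11 -1.01  0.78  0.13]
-0.384 10.9 [-6.4  4.6 -7.9] [0.5872 0.0425 0.1311] [ 0.3   0.11  2.06 -1.    0.85  0.19]
```

View pics/w4.png

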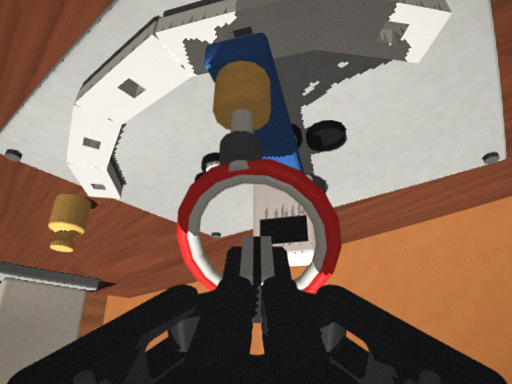

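The ring sits in the same place relative to the fingers as before the swing, so the arm followed. The green disc is now hidden under the gauge head. I'll lower it while watching the force.

```bash
python3 - <<'E'
from h import *
p=np.array(observe()["eef_pos"])
for h in(.128,.125,.122,.120,.118,.116,.114,.112,.110,.108):
    p[2]=h; move_l(p,feed=.03); s=observe(); print(h,round(s["time_s"],2),np.round(s["ft_force"],1))
hold(.2); print(np.round(observe()["ft_force"],1))
i,d=get_image("wrist"); cv2.imwrite("pics/w5.png",i[:,:,::-1])
E
```

```text
0.128 11.3 [-4.3  3.6 -8.2]
0.125 11.55 [-4.3  3.7 -7.3]
0.122 11.8 [-5.1  3.3 -6.8]
0.12 12.05 [-5.3  3.8 -6.5]
0.118 12.3 [-5.2  3.4 -6.3]
0.116 12.55 [-4.9  2.  -2.9]
0.114 12.8 [-2.8  1.5 -0.3]
0.112 13.05 [0.5 0.5 0.2]
0.11 13.3 [ 0.6 -0.7 -0.2]
0.108 13.55 [0.8 0.3 1.1]
[-0.2  0.1  0.6]
```

View pics/w5.png

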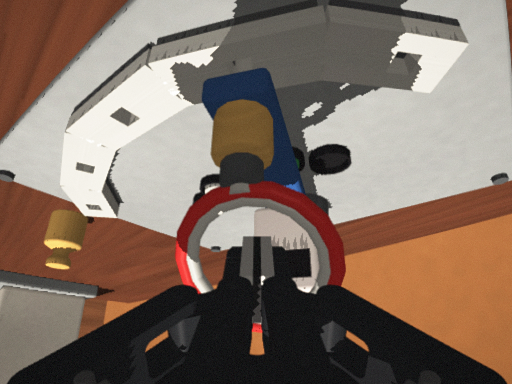

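The force vanished at z≈0.115, the height of first contact, and the collar sits on the arm again with no shank showing, so the pin is home. Withdrawing.

```bash
python3 - <<'E'
from h import *
for a,f in(((-.384,.022),.03),((-.384,-.03),.05),((-.384,-.13),.1)):
    p,r=pose(*a); m=move_l(p,feed=f,rotation=r,max_force=8); s=observe(); print(m,round(s["time_s"],2),np.round(s["ft_force"],1))
    if m: break
hold(.3)
c=get_calibration("wrist"); i,d=get_image("wrist"); cv2.imwrite("pics/w6.png",i[:,:,::-1])
l=np.linalg.inv(np.array(c["world_from_camera"]))
print(cv2.projectPoints(np.array([pose(-.384)[0]]),cv2.Rodrigues(l[:3,:3])[0],l[:3,3],np.float64(c["intrinsics"]),np.float64(c["dist_coeffs"]))[0].ravel())
hsv=cv2.cvtColor(i,cv2.COLOR_RGB2HSV); m=((hsv[...,0]<6)|(hsv[...,0]>174))&(hsv[...,1]>170)&(hsv[...,2]>100); print(cv2.fitEllipse(biggest(m)))
E
```

```text
False 14.28 [-0.3 -0.7 -0.9]
False 15.47 [ 0.1  0.1 -0.4]
False 16.62 [ 0.4 -0.4  0.1]
[257.44652734 179.79400191]
((260.6445007324219, 179.5347900390625), (73.14690399169922, 77.39657592773438), 113.7575454711914)
```

View pics/w6.png

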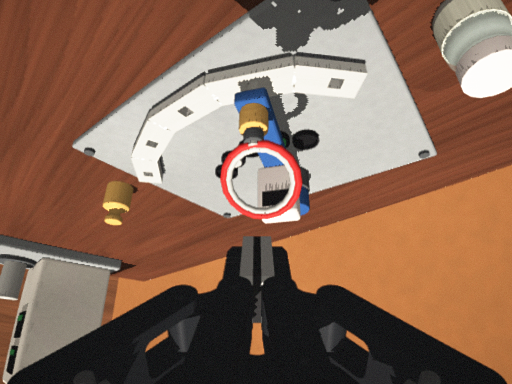

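The ring is at (260.6,179.5) against a predicted (257.4,179.8). That puts it at home height and in the target hole, within the play, and the fingers are clear.

```bash
python3 -c "
from plant import *
print(job_done())"
```

```text
the job is handed in; nothing more can be done
None
```

The job is handed in: the arm was swung one hole to the green disc's side (-0.384 rad), force and image checks put the pin fully home, and the fingers are out and clear; no verdict came back.

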